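Daily check of the laboratory balance with the 500 g weight

ROBOT

A 6-joint arm with a two-finger parallel gripper is mounted at the origin on the work surface. World frame = base frame: x ahead of the robot, y to its left, z up, the work surface at z = 0. Lengths are in m, angles in rad, forces in N, time in s.
With the tool pointing down it reaches from about 0.35 to 0.925 m from the base axis. Payload 6.4 kg.
Tool frame: the origin (TCP) lies midway between the tips of the shut fingers; the grasp point (between the pads) lies 19 mm behind it; z points along the fingers, x is the direction in which the jaws open and shut, and the axes are right-handed (so a half turn about z gives the same grasp; the last joint's range is limited). The gripper opens to 85 mm and grips with 20 to 120 N. Pads are 22 mm wide; open, the fingers measure 114 mm over their backs; the gripper's body (76 mm by 85 mm) begins 54 mm behind the grasp point. The pads swing forward as they close: fully open they stand 13 mm farther back than shut.
Start: joints at [-1.425, 0.245, 1.558, -0, 1.339, -0.174], TCP at [0.204, -0.617, 0.231] pointing down, gripper open.
Joint ranges: [-3.13, 3.13], [-1.02, 2.26], [0.13, 2.54], [-0.95, 4.09], [0.21, 2.88], [-2.74, 2.74]. Speed limits (rad/s): [2.57, 2.57, 3.14, 3.14, 3.14, 3.14].

INTERFACE

Orientations are given as a unit quaternion [x, y, z, w].
In Python, from station import state, imaging, workorder, spotter gives the robot as it stands.
- The arm moves only by the shell command python3 -m jog 'ROWS' [OPENING] [FORCE]. ROWS is JSON, a list of rows, each a list of 6 numbers: the shift along the tool's x, y, z in cm, then the turn, a rotation vector about the tool's x, y, z in rad. A call has 1 to 5 rows; each row is the pose to reach, as a shift and turn from the pose commanded when the call began, along the tool's axes at that moment; what a row does not reach only later rows make up. A row lasts 1/8 s, in which the tool goes at most 62.5 mm and 10.7 degrees, less where a joint would pass 70% of its speed; a pose out of reach is approached as far as the arm can. A call with a gripper value outside its range is refused whole. OPENING is the opening, from 0 (shut) to 1 (fully open), set as the call begins (- or left out, the last holds). The fingers move at their own pace and stop on an object; FORCE is the grip in N (left out, the last holds). Time passes only in rows, so rows that repeat a pose let the fingers close. It gives the time, the measured TCP pose, the force and the opening at its end, in the units of the state.
- state(): the state, without advancing time (a new reading comes with each control period).
- imaging.camera(name): name is "scene" or "top" or "wrist"; returns a dict with "pixels" (384x512x3 uint8, red, green, blue), "intrinsics" (3x3 intrinsics, pixels), "T" (4x4, takes a point from camera to world coordinates); the wrist camera has in their place "tool_from_camera" (4x4, takes a point from camera to tool coordinates, whose origin is the TCP and whose axes are the tool frame's). Camera axes: x right, y down, z forward; pixel columns grow to the right and rows downward; lengths in m; the calibration is good to about 2 mm. A picture is of the moment at which its call begins: read the wrist's pose just before it. There is no depth.
- workorder.job_done(): hands the job in, once; it reports no verdict.
Trained networks look in the newest picture that a camera, given by its name, has taken for a name from the list of things; names that differ only in an ending like _2 or _b are one class to them, and where a whole thing is asked for, a point or a joint stands for the part that bears it (a point fixed in the world has none). Each returns a list of dicts, best first, with "confidence" (0 to 1); they miss things now and then, are a little off and sometimes report something else, mostly with a low value. They report only what shows in the picture. A call takes as long as a camera call. They do not tell look-alikes from the thing itself.
- spotter.look_for(thing, camera): "uv" ([column, row] in pixels, amid what is visible of it).
- spotter.landmark_of(thing, camera): "uv" ([column, row] in pixels: a listed point, or the origin of a listed thing).
The state is a dict: "clock": time; "joint_pos": joint angles; "dq": joint speeds; "tau": joint torques, N m; "eef_pos": TCP position; "ee_rot": TCP orientation; "ft_force": force on the tool from outside, world axes, zero at the start; "torque": the same for the moment, N m; "width": finger opening in m.
Only numpy, scipy, OpenCV 4.12 (cv2) and the standard library are available. Lean on these libraries where they do the work, as an engineer would, in place of code of your own. Each camera call takes 0.05 s, during which the arm holds its last target. There are 200 camera calls.

TASK

Do the morning check of the balance: slide back the glass top of its draught shield, take the 500 g check weight (the largest of the three) from the weight tray and set it down upright in the middle of the weighing pan, gently, so that the 1 kg balance is never overloaded by a drop or a push. Let go of the weight, then slide the glass top fully shut again. Leave the two smaller weights, the tube rack and the specimen cup as they are.

Things in the scene. Friction and masses are not known exactly. Their poses are not given: they have to be found in the camera images.
- balance: Cream precision balance, teal console to the robot, fixed. Origin on the bench under the pan's centre, x to its rear, y left. 210 mm wide, x from -205 to 150 mm; console under 70 mm high, housing 65 mm. On it a glass draught shield 190 x 190 mm centred on the pan, 4 mm walls to z = 165 mm, with a sliding glass top between rails (rail tops 174 mm); behind it a 163 mm high tower (x 96 to 150 mm)
- pan_centre (a point): Centre of the upper face of the round steel weighing pan (diameter 110 mm, 4 mm thick), 80 mm above the bench when empty; a thin dark circle of 47 mm diameter is engraved around it. It sinks with the pan
- pan (a joint): How far the sprung pan is pressed down (m), 0 when empty, spring 1635 N/m, damping 18 N s/m: 3 mm under 500 g, about 6 mm at the balance's capacity of 1 kg. Past 6.5 mm (about 10.6 N) it is overloaded, as by dropping the weight from 8 mm or more; stop at 8 mm
- glass_top (a joint): How far the glass top is slid back along the balance's +x (m): 0 fully shut, 0.155 fully open; it may start a little ajar. Moved by hand it resists with about 1 N and stays where it is left. Fully open it leaves 155 mm of the chamber's 190 mm length open, from the front pane on
- top_handle (a point): Middle of the glass top's blue handle block: 14 mm along the balance's x, 44 mm along its y, 26 mm high, standing on the pane (pane's upper face z = 170 mm, block top 196 mm, point 183 mm). Shut, it lies 87 mm in front of (-x) the pan's centre; fully open, 68 mm behind it. Moves with the pane
- weight_tray: Dark wooden tray of the check weights with a green lining, fixed to the bench: 210 mm along its x, 96 mm along its y, walls 18 mm high and 6 mm thick, inner floor 6 mm above the bench. Origin under its centre. Two dividers split it along x into three compartments, one weight standing in each
- weight_500: 500 g stainless steel check weight, the largest, standing upright: body 38 mm diameter and 46 mm high, then a neck 15.6 mm diameter and 8 mm high, then a grip knob 24 mm diameter from 54 to 70 mm above its base. Origin at the centre of its base, z up
- weight_200: 200 g steel check weight of the same form: body 28 mm diameter, 33 mm high, knob 18 mm diameter, total height 51 mm. Origin at the centre of its base. Bystander
- weight_100: 100 g steel check weight of the same form: body 22 mm diameter, 26 mm high, knob 15 mm diameter, total height 41 mm. Origin at the centre of its base. Bystander
- tube_rack: Black tube rack, 176 x 92 mm and 48 mm high, with a row of purple-capped tubes reaching up to 92 mm. Origin under its centre. Bystander, loose
- specimen_cup: Specimen cup with an orange screw lid, 66 mm diameter, 72 mm high. Origin under its centre. Bystander, loose
There are look-alikes about, which are no part of the job. Leave any blue or purple look-alike of the weight_500 alone.

How it is judged:
On the way:
1. the 500 g weight stands upright, released, within 8 mm of the middle of the pan (horizontal distance between weight_500 and pan_centre below 0.008 m and angle between weight_500's own z axis and vertical below 0.05 rad and value of joint pan between 0.0024 and 0.0036 m and contact force between the fingers and weight_500 below 0.05 N), for 0.3 s.
At the end, for the whole second after the job is handed in: The 500 g weight stands upright (within 0.05 rad) and at rest on the pan, within 8 mm of its middle, the pan sunk 2.4 to 3.6 mm (it carries this weight and nothing else), and the glass top is shut to within 3 mm (horizontal distance between weight_500 and pan_centre below 0.008 m and angle between weight_500's own z axis and vertical below 0.05 rad and value of joint pan between 0.0024 and 0.0036 m and linear speed of weight_500 below 0.02 m/s and value of joint glass_top below 0.003 m); the robot touches nothing.
It fails at once if the balance is overloaded: pan pressed down more than 6.5 mm (value of joint pan above 0.0065 m).
It fails at once if the 500 g weight is tipped over (angle between weight_500's own z axis and vertical above 0.8 rad).
It fails at once if a smaller weight is moved more than 15 mm or tipped (distance of any of weight_200, weight_100 from where it was at the start of the episode above 0.015 m or angle between any of weight_200, weight_100's own z axis and vertical above 0.3 rad).
It fails at once if the tube rack or the specimen cup is moved more than 20 mm or tipped (distance of any of tube_rack, specimen_cup from where it was at the start of the episode above 0.02 m or angle between any of tube_rack, specimen_cup's own z axis and vertical above 0.3 rad).
It also fails if it takes over 61 s, if anything falls off the work surface, if the arm or the gripper's body presses on something with over 40 N, if the wrist force passes 120 N, or if a joint passes its speed limit or range.

## Working session

There is one attempt and no reset: what is moved stays moved. The work goes in short steps, Python scripts to look and compute and a shell command to move; the robot and the scene stay as the last step left them, time stands still between calls to the robot, and variables do not carry over. Pictures are saved under pics/ and viewed, about 8 in all and at most 12, crops included, and the job is handed in when it is done.

```bash
mkdir -p pics; cat > h.py <<'E'
import numpy as np, cv2
from station import state, imaging, workorder, spotter
from scipy.spatial.transform import Rotation as R
def cam(n):
    s=state(); c=imaging.camera(n)
    if 'T' not in c:
        T=np.eye(4); T[:3,:3]=R.from_quat(s['ee_rot']).as_matrix(); T[:3,3]=s['eef_pos']
        c['T']=T@np.array(c['tool_from_camera'])
    c['T']=np.array(c['T']); c['K']=np.array(c['intrinsics']); return c
def atz(c,uv,z):
    d=c['T'][:3,:3]@np.linalg.inv(c['K'])@[uv[0],uv[1],1]; o=c['T'][:3,3]
    return o+d*(z-o[2])/d[2]
def proj(c,p):
    q=c['T'][:3,:3].T@(np.array(p)-c['T'][:3,3]); q=c['K']@q; return q[:2]/q[2]
def tri(cs,uvs):
    A=[];b=[]
    for c,uv in zip(cs,uvs):
        d=c['T'][:3,:3]@np.linalg.inv(c['K'])@[uv[0],uv[1],1]; d/=np.linalg.norm(d)
        P=np.eye(3)-np.outer(d,d); A.append(P); b.append(P@c['T'][:3,3])
    return np.linalg.lstsq(np.vstack(A),np.hstack(b),rcond=None)[0]
def save(c,name,crop=None,k=1):
    im=c['pixels'][:,:,::-1]
    if crop: im=im[crop[1]:crop[3],crop[0]:crop[2]]
    cv2.imwrite('pics/'+name,cv2.resize(np.ascontiguousarray(im),None,fx=k,fy=k,interpolation=cv2.INTER_CUBIC))
def tool(dw):
    "world shift (m) -> tool axes cm"
    return np.round(R.from_quat(state()['ee_rot']).inv().apply(dw)*100,2)
E
python3 - <<'E'
from h import *
np.set_printoptions(precision=4,suppress=True)
s=state();print(s)
Z=dict(balance=0,pan_centre=.08,top_handle=.183,weight_tray=0,weight_500=.006,weight_200=.006,weight_100=.006,tube_rack=0,specimen_cup=0)
for n in('scene','top'):
    c=cam(n);save(c,n+'.png',k=1.5)
    print(n,c['T'][:3,3],c['K'][0])
    for t,z in Z.items():
        for r in spotter.landmark_of(t,n)[:3]:
            print(t,np.round(r['uv'],1),round(r['confidence'],2),atz(c,r['uv'],z))
E
```

```text
{'clock': 0.0, 'joint_pos': array([-1.4251,  0.2458,  1.5591, -0.    ,  1.3387, -0.1741]), 'dq': array([ 0.0022,  0.0002,  0.0019,  0.0009, -0.0001,  0.0009]), 'tau': array([  0.0015, -42.9507, -32.6134,  -0.    ,   0.0054,  -0.    ]), 'eef_pos': array([ 0.2043, -0.6165,  0.2302]), 'ee_rot': array([ 0.8107, -0.5855, -0.0007, -0.0007]), 'ft_force': array([-0.5652, -0.5617,  0.5925]), 'torque': array([0.0688, 0.0259, 0.0632]), 'width': 0.08555050348686134}
scene [ 1.4936 -0.041   1.2895] [479.8403   0.     251.8564]
balance [295.8 147.5] 0.44 [0.2994 0.1583 0.    ]
top_handle [296.2 146.2] 0.83 [0.4634 0.1318 0.183 ]
weight_tray [199.4 209. ] 0.9 [ 0.5612 -0.1864  0.    ]
weight_500 [208.1 255.2] 0.73 [ 0.7415 -0.1541  0.006 ]
weight_500 [197.1 209.7] 0.65 [ 0.5681 -0.1932  0.006 ]
weight_500 [191.7 229.3] 0.58 [ 0.6443 -0.208   0.006 ]
weight_200 [208.1 255.2] 0.73 [ 0.7415 -0.1541  0.006 ]
weight_200 [197.1 209.7] 0.65 [ 0.5681 -0.1932  0.006 ]
weight_200 [191.7 229.3] 0.58 [ 0.6443 -0.208   0.006 ]
weight_100 [208.1 255.2] 0.73 [ 0.7415 -0.1541  0.006 ]
weight_100 [197.1 209.7] 0.65
[... 488 characters left out ...]
.2] 0.23 [0.4849 0.1407 0.    ]
weight_500 [319.1 200.1] 0.66 [ 0.6474 -0.3067  0.006 ]
weight_500 [285.5 173.5] 0.64 [ 0.7503 -0.1729  0.006 ]
weight_500 [279.1 236.8] 0.53 [ 0.4983 -0.1517  0.006 ]
weight_200 [319.1 200.1] 0.66 [ 0.6474 -0.3067  0.006 ]
weight_200 [285.5 173.5] 0.64 [ 0.7503 -0.1729  0.006 ]
weight_200 [279.1 236.8] 0.53 [ 0.4983 -0.1517  0.006 ]
weight_100 [319.1 200.1] 0.66 [ 0.6474 -0.3067  0.006 ]
weight_100 [285.5 173.5] 0.64 [ 0.7503 -0.1729  0.006 ]
weight_100 [279.1 236.8] 0.53 [ 0.4983 -0.1517  0.006 ]
tube_rack [360.7 237.3] 0.89 [ 0.5062 -0.471   0.    ]
specimen_cup [110.2 233.6] 0.84 [0.4923 0.4995 0.    ]
specimen_cup [202.4 237.9] 0.27 [0.486  0.1447 0.    ]
```

View pics/scene.png

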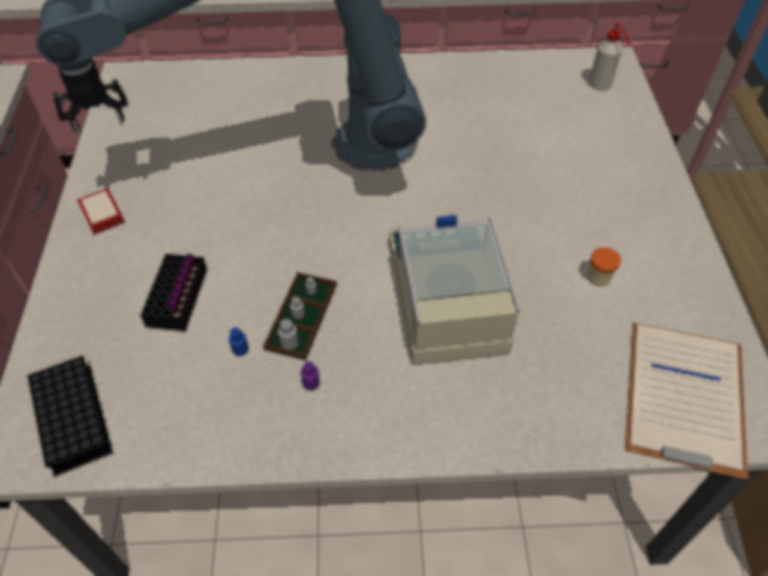

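View pics/top.png

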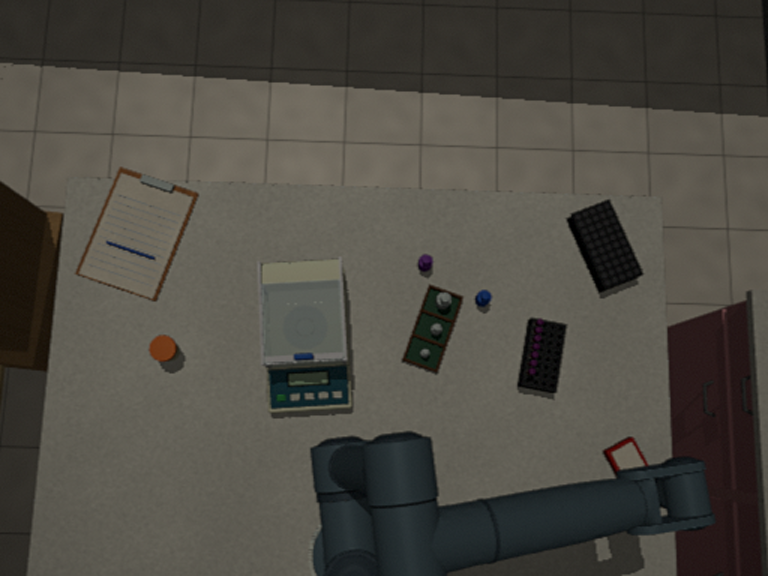

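Candidates for the 500 g weight, in top-view pixels of the saved picture:
- Steel knobs in the tray: (443,300) large, (435,330) medium and (425,354) small.
- Look-alikes outside the tray: purple (425,263) and blue (483,298).

I choose the large steel one at (443,300), in the far compartment. I'll check it with the wrist camera.

```bash
python3 -m jog '[[-19,-24.5,-8.5,0,0,-0.62],[-19,-24.5,-8.5,0,0,-0.62],[-19,-24.5,-8.5,0,0,-0.62],[-19,-24.5,-8.5,0,0,-0.62],[-19,-24.5,-8.5,0,0,-0.62]]' && python3 -m jog '[[-1.2,-31.1,-8.5,0,0,-0.62],[-1.2,-31.1,-8.5,0,0,-0.62],[-1.2,-31.1,-8.5,0,0,-0.62],[-1.2,-31.1,-8.5,0,0,-0.62],[-1.2,-31.1,-8.5,0,0,-0.62]]'
python3 - <<'E'
from h import *
np.set_printoptions(precision=4,suppress=True)
s=state();print(s['clock'],s['eef_pos'],s['ee_rot'],s['joint_pos'])
c=cam('wrist');print(np.array(c['tool_from_camera']),c['K'][0]);save(c,'w1.png',k=1.5)
for n in('scene','top'):
    c=cam(n)
    for p in [(.6,-.2,.076),(.66,-.2,.076)]: print(n,proj(c,p))
E
```

```text
clock: 1.62
eef_pos: [0.3731, -0.3651, 0.3147]
ee_rot: [0.951, -0.31, 0.0, 0.0]
ft_force: [0.6, -0.7, 0.1]
width: 0.0853
clock: 2.25
eef_pos: [0.5415, -0.1149, 0.3971]
ee_rot: [1.0, -0.005, 0.0, 0.0]
ft_force: [0.5, -1.7, 0.7]
width: 0.0857
2.25 [ 0.5415 -0.1149  0.3971] [ 1.     -0.0053  0.0004  0.0002] [-0.4139 -0.0701  1.5967 -0.0001  1.6142 -0.4033]
[[ 1.     -0.0004  0.0008 -0.0006]
 [ 0.0001  0.9558  0.2942 -0.0754]
 [-0.0009 -0.2942  0.9558 -0.1438]
 [ 0.      0.      0.      1.    ]] [307.0514   0.     258.5243]
scene [192.4494 205.0613]
scene [191.7274 220.9089]
top [293.8547 208.3973]
top [294.0426 192.7636]
```

View pics/w1.png

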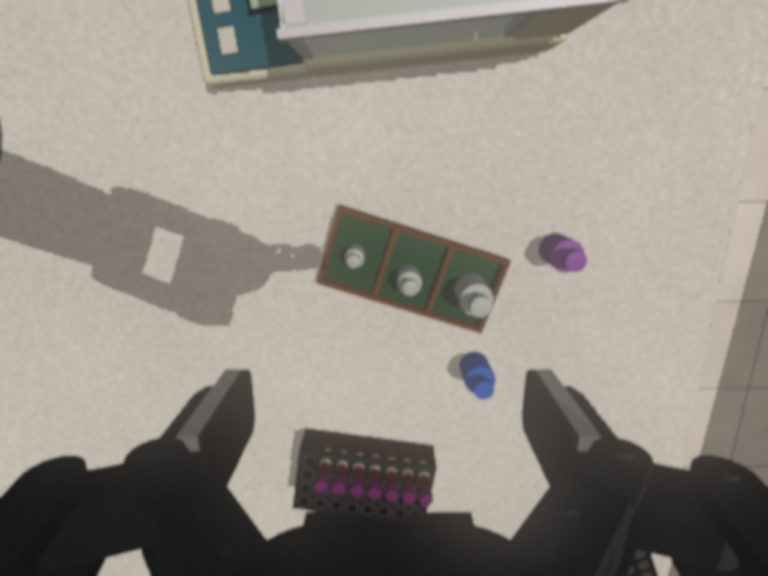

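The wrist view shows the three steel weights in the tray, with the largest at (475,297) in the far compartment and its knob top at about (481,304). Purple (563,252) and blue (478,375) stand outside the tray. The choice is confirmed, so I'll view the balance next.

```bash
python3 -m jog '[[-4,-30.5,-5,0,0,0],[-4,-30.5,-5,0,0,0],[-4,-30.5,-5,0,0,0],[-4,-30.5,-5,0,0,0],[-4,-30.5,-5,0,0,0]]'
python3 - <<'E'
from h import *
np.set_printoptions(precision=4,suppress=True)
# knob estimate from w1 pose
T=np.eye(4)
tf=np.array([[1,-.0004,.0008,-.0006],[.0001,.9558,.2942,-.0754],[-.0009,-.2942,.9558,-.1438],[0,0,0,1]])
T[:3,:3]=R.from_quat([1,-.0053,.0004,.0002]).as_matrix();T[:3,3]=[.5415,-.1149,.3971]
c=cam('wrist');k=dict(c);k['T']=T@tf
print('knob',atz(k,(481/1.5,304/1.5),.076))
save(c,'w2.png',k=1.5)
print(state()['eef_pos'])
for t,z in(('top_handle',.183),('pan_centre',.08),('balance',0)):
    for r in spotter.landmark_of(t,'wrist')[:2]: print(t,r['uv'],r['confidence'],atz(c,r['uv'],z))
E
```

```text
clock: 3.02
eef_pos: [0.5036, 0.1892, 0.4462]
ee_rot: [1.0, -0.007, -0.0, 0.0]
ft_force: [0.6, 1.0, -0.4]
width: 0.085
knob [ 0.6402 -0.202   0.076 ]
[0.5022 0.1953 0.4478]
top_handle [232.3, 193.4] 0.92 [0.4662 0.1375 0.183 ]
```

View pics/w2.png

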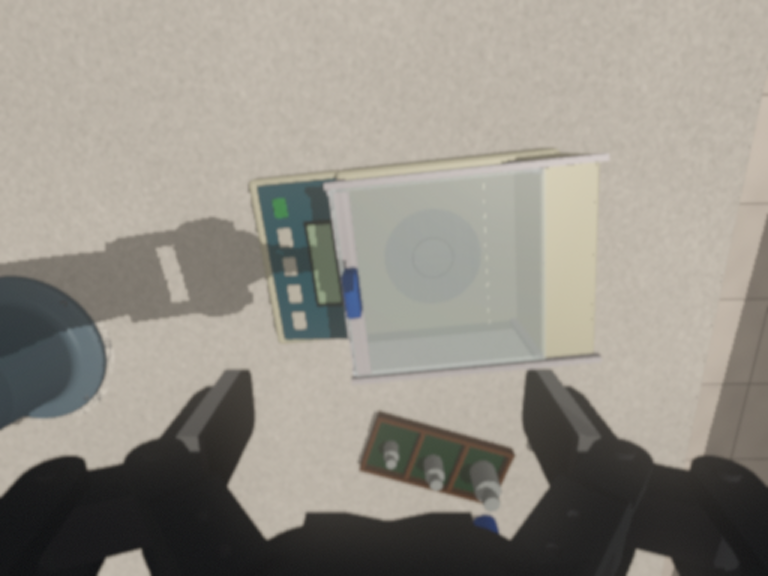

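The balance fills the view: engraved ring at (433,258), blue handle at (352,291), rail corners at (327,186), (354,376), (607,157) and (598,355).

```bash
python3 - <<'E'
from h import *
np.set_printoptions(precision=4,suppress=True)
c=cam('wrist'); c2=cam('wrist'); save(c2,'w3.png',crop=(210,100,410,260),k=4)
print(state()['eef_pos'],state()['ee_rot'],np.abs(c['pixels'].astype(int)-c2['pixels']).mean())
P=lambda u,v,z:atz(c2,(u/1.5,v/1.5),z)
pan=P(433,258,.08);fl,fr,rl,rr=[P(*q,.174) for q in((327,186),(354,376),(607,157),(598,355))]
print('pan',pan,'corners',fl,fr,rl,rr)
y=[np.arctan2(*(a-b)[[1,0]]) for a,b in((rl,fl),(rr,fr))]; d=fl-fr; print('yaw',y,np.arctan2(-d[0],d[1]))
r=spotter.landmark_of('top_handle','wrist')[0]; h=atz(c2,r['uv'],.183); print('h',h,r['uv'])
ct=cam('top'); 
for n in('scene','top'):
    cc=cam(n); r2=spotter.landmark_of('top_handle',n)[0]; print(n,atz(cc,r2['uv'],.183),'tri',tri([c2,cc],[r['uv'],r2['uv']]))
E
```

```text
[0.5042 0.1872 0.4456] [ 1.     -0.0066 -0.0005  0.0003] 0.8821241590711806
pan [0.5544 0.1407 0.08  ] corners [0.4504 0.2297 0.174 ] [0.468  0.0428 0.174 ] [0.6947 0.2514 0.174 ] [0.7099 0.0629 0.174 ]
yaw [np.float64(0.08852718194520744), np.float64(0.08303437047418856)] 0.09352971632924792
h [0.4716 0.1347 0.183 ] [235.9, 194.2]
scene [0.4658 0.1376 0.183 ] tri [0.472  0.1366 0.1895]Traceback (most recent call last):
  File "<stdin>", line 12, in <module>
IndexError: list index out of range
```

View pics/w3.png

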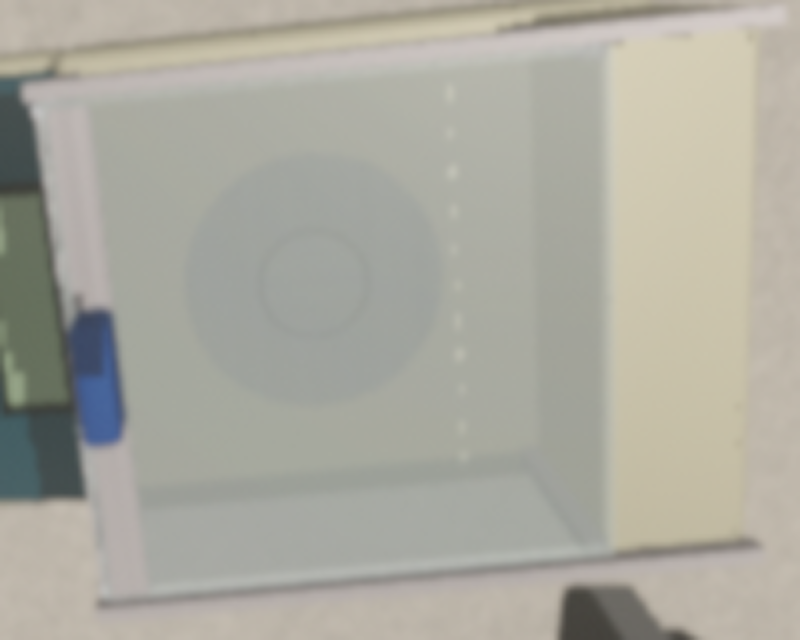

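```bash
python3 -m jog '[[-3.3,5.2,17.5,0,0,-0.1],[-3.3,5.2,17.5,0,0,-0.1],[-3.3,5.2,17.5,0,0,-0.1],[-3.3,5.2,17.5,0,0,-0.1],[-3.3,5.2,17.5,0,0,-0.1]]' 1 25
python3 - <<'E'
from h import *
np.set_printoptions(precision=4,suppress=True)
cam('wrist');cam('wrist');c=cam('wrist');s=state();print(s['eef_pos'],s['ee_rot']);save(c,'w4.png')
r=spotter.landmark_of('top_handle','wrist');print(r)
h=atz(c,r[0]['uv'],.183);print(h,tool(h-s['eef_pos']))
E
```

```text
clock: 4.25
eef_pos: [0.4725, 0.1373, 0.2746]
ee_rot: [0.999, 0.044, 0.003, -0.0]
ft_force: [0.1, 0.6, 1.1]
width: 0.0853
[0.4729 0.1375 0.2753] [ 0.999   0.0448  0.0034 -0.0001]
[{'uv': [252.3, 199.6], 'confidence': 0.64}]
[0.4689 0.1332 0.183 ] [-0.49  0.39  9.23]
```

View pics/w4.png

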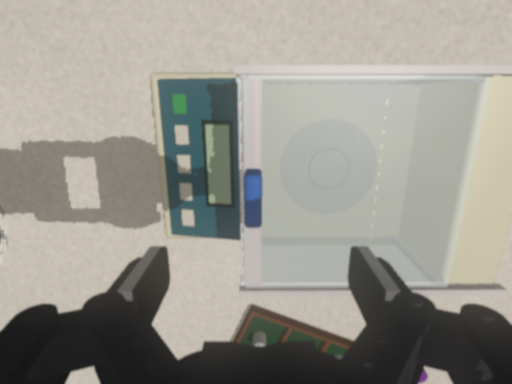

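The jaws line up with the balance axes: handle at (253,198), ring at (329,168). I'll descend and grip the handle.

```bash
python3 - <<'E'
from h import *
c=cam('wrist'); p=atz(c,(329,168.3),.08);print('pan',p)
E
python3 -m jog '[[-0.5,0.4,5,0,0,0],[-0.5,0.4,8.5,0,0,0],[-0.5,0.4,9.9,0,0,0],[-0.5,0.4,9.9,0,0,0]]' && python3 -m jog '[[0,0,0,0,0,0],[0,0,0,0,0,0],[0,0,0,0,0,0],[0,0,0,0,0,0],[0,0,0,0,0,0]]' 0 25 && python3 -m jog '[[0,0,0,0,0,0],[0,0,0,0,0,0],[0,0,0,0,0,0]]'
```

```text
pan [0.55267034 0.14359287 0.08      ]
clock: 5.0
eef_pos: [0.4661, 0.1327, 0.1725]
ee_rot: [0.999, 0.045, -0.0, 0.0]
ft_force: [0.4, -0.2, -0.0]
width: 0.0856
clock: 5.62
eef_pos: [0.4668, 0.1327, 0.1729]
ee_rot: [0.999, 0.044, 0.001, -0.0]
ft_force: [4.0, 1.0, 0.9]
width: 0.0135
clock: 6.0
eef_pos: [0.4668, 0.1327, 0.1729]
ee_rot: [0.999, 0.044, 0.001, -0.0]
ft_force: [4.8, 0.3, 1.0]
width: 0.0134
```

```bash
python3 -m jog '[[3,0,0,0,0,0],[6.5,0,0,0,0,0],[10,0,0,0,0,0],[13,0,0,0,0,0],[15,0,0,0,0,0]]' && python3 -m jog '[[0.4,0,0,0,0,0],[0.6,0,0,0,0,0],[0.6,0,0,0,0,0]]'
```

```text
clock: 6.62
eef_pos: [0.6161, 0.1461, 0.1729]
ee_rot: [0.999, 0.045, -0.001, 0.0]
ft_force: [-1.9, 0.4, 6.3]
width: 0.0132
clock: 7.0
eef_pos: [0.6212, 0.1465, 0.1729]
ee_rot: [0.999, 0.045, 0.0, 0.0]
ft_force: [0.2, 1.1, 4.6]
width: 0.0138
```

```bash
python3 -m jog '[[0,0,0,0,0,0],[0,0,0,0,0,0],[0,0,-5,0,0,0],[0,0,-10,0,0,0],[-7,-2.5,-13,0,0,0]]' 1 && python3 -m jog '[[-0.5,-2.5,0,0,0,0],[-0.5,-2.5,0,0,0,0],[-0.5,-2.5,0,0,0,0]]'
python3 - <<'E'
from h import *
np.set_printoptions(precision=4,suppress=True)
c=cam('wrist');s=state();print(s['eef_pos'],s['ee_rot']);k=proj(c,(.553,.142,.08));print(k)
u,v=map(int,k);save(c,'w5.png',crop=(max(u-110,0),max(v-80,0),u+110,v+80),k=3.5);print(max(u-110,0),max(v-80,0))
for r in spotter.landmark_of('pan_centre','wrist')[:2]:print(r,atz(c,r['uv'],.08))
for r in spotter.landmark_of('top_handle','wrist')[:2]:print(r,atz(c,r['uv'],.183))
E
```

```text
clock: 7.62
eef_pos: [0.5671, 0.1602, 0.2985]
ee_rot: [0.999, 0.043, 0.002, 0.0]
ft_force: [-0.3, 0.5, 0.2]
width: 0.0854
clock: 8.0
eef_pos: [0.5579, 0.185, 0.2948]
ee_rot: [0.999, 0.044, -0.001, 0.0]
ft_force: [-0.4, 0.2, 0.4]
width: 0.0853
[0.5581 0.1848 0.2948] [ 0.999   0.0442 -0.0008  0.0002]
[251.8752 197.5677]
141 117
{'uv': [252.0, 195.4], 'confidence': 0.67} [0.5529 0.1448 0.08  ]
{'uv': [324.5, 233.6], 'confidence': 0.64} [0.621  0.1474 0.183 ]
```

View pics/w5.png

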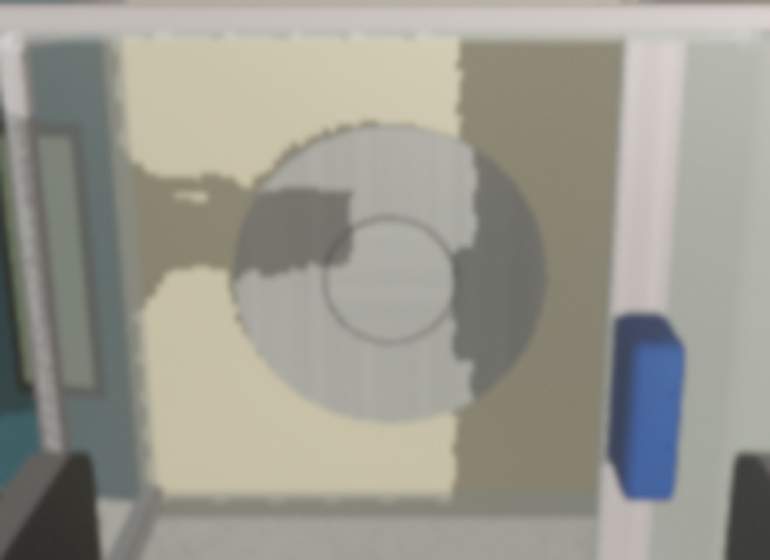

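The shield is fully open: handle at (650,410) in the crop, ring centre at (390,280), which puts the pan at about (0.5535, 0.1425). Now to the weight.

```bash
python3 -m jog '[[5.6,29,0,0,0,0],[5.6,29,0,0,0,0],[5.6,29,0,0,0,0],[5.6,29,0,0,0,0],[5.6,29,0,0,0,0]]' 0.62 && python3 -m jog '[[0,6,0,0,0,0],[0,6,0,0,0,0],[0,6,0,0,0,0],[0,6,0,0,0,0]]'
python3 - <<'E'
from h import *
np.set_printoptions(precision=4,suppress=True)
c=cam('wrist');s=state();print(s['eef_pos'],s['ee_rot']);k=proj(c,(.640,-.202,.076));print(k)
u,v=map(int,k);save(c,'w6.png',crop=(max(u-80,0),max(v-60,0),u+80,v+60),k=5);print(max(u-80,0),max(v-60,0))
E
```

```text
clock: 8.78
eef_pos: [0.6398, -0.1018, 0.2951]
ee_rot: [0.999, 0.043, -0.0, -0.0]
ft_force: [-0.6, 0.2, -0.7]
width: 0.0528
clock: 9.28
eef_pos: [0.6448, -0.157, 0.2956]
ee_rot: [0.999, 0.045, -0.0, -0.0]
ft_force: [-0.0, -0.1, 0.2]
width: 0.053
[ 0.6449 -0.1568  0.2957] [ 0.999   0.0453  0.     -0.0001]
[251.5855 198.0492]
171 138
```

View pics/w6.png

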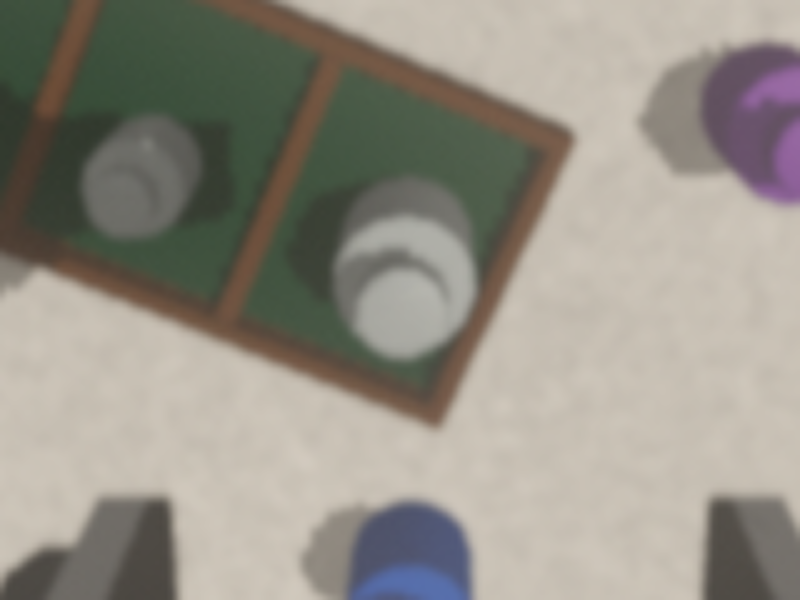

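The crop confirms the 500 g weight standing in the end compartment, with its knob top at (401,312). The 200 g weight at (140,180) is well clear. I'll descend to the knob.

```bash
python3 - <<'E'
from h import *
c=cam('wrist');s=state();p=atz(c,(251.2,200.4),.076);print(p,atz(c,(171+81,138+56.4),.052),tool(p-s['eef_pos']))
E
python3 -m jog '[[-1,4.7,6,0,0,0],[-1,4.7,12,0,0,0],[-1,4.7,18,0,0,0],[-1,4.7,20,0,0,0],[-1,4.7,20,0,0,0]]'
```

```text
[ 0.63986223 -0.20507239  0.076     ] [ 0.640375   -0.20476556  0.052     ] [-0.94  4.75 21.98]
clock: 10.0
eef_pos: [0.6374, -0.2042, 0.0928]
ee_rot: [0.999, 0.045, -0.002, -0.001]
ft_force: [-0.4, -0.9, 1.3]
width: 0.053
```

```bash
python3 -m jog '[[0.1,0.1,2,0,0,0],[0.1,0.1,3.5,0,0,0],[0.1,0.1,3.9,0,0,0],[0.1,0.1,3.9,0,0,0]]' && python3 -m jog '[[0,0,0,0,0,0],[0,0,0,0,0,0],[0,0,0,0,0,0],[0,0,0,0,0,0]]' 0 50
```

```text
clock: 10.5
eef_pos: [0.6401, -0.2068, 0.0566]
ee_rot: [0.999, 0.044, -0.0, -0.0]
ft_force: [-0.1, -0.2, 0.9]
width: 0.053
clock: 11.0
eef_pos: [0.6405, -0.2071, 0.0576]
ee_rot: [0.999, 0.044, 0.0, 0.0]
ft_force: [-1.9, -0.2, 5.2]
width: 0.0219
```

```bash
python3 -m jog '[[0,0,-0.5,0,0,0],[0,0,-1.5,0,0,0],[0,0,-4,0,0,0],[0,0,-5,0,0,0],[0,0,-5,0,0,0]]' && python3 - <<'E'
from h import *
c=cam('wrist');s=state();print(s['eef_pos'],s['ft_force'],s['width'])
save(c,'w7.png')
E
```

```text
clock: 11.62
eef_pos: [0.6405, -0.2069, 0.1074]
ee_rot: [0.999, 0.044, 0.001, 0.0]
ft_force: [-0.6, -0.2, -3.5]
width: 0.0217
[ 0.63991817 -0.20664693  0.10631805] [-0.43179656  0.096289   -6.03137916] 0.0219032682087606
```

View pics/w7.png

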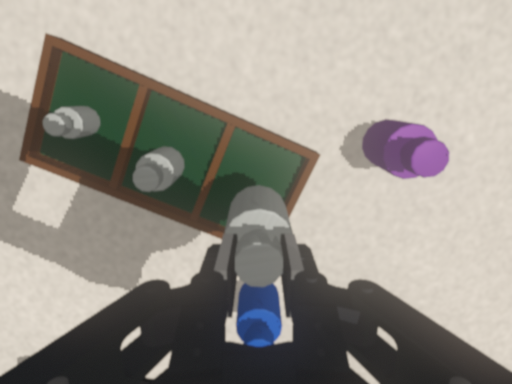

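The weight is held upright by its knob (258,262). The other two weights are undisturbed, and the blue look-alike behind it is clear. I'll lift and carry it over.

```bash
python3 -m jog '[[0,0,-3,0,0,0],[0,0,-7.5,0,0,0],[0,0,-12,0,0,0],[0,0,-15.5,0,0,0],[0,0,-17,0,0,0]]' && python3 -m jog '[[-0.4,-2.5,0,0,0,0],[-1.1,-7,0,0,0,0],[-1.9,-12,0,0,0,0],[-2.7,-17,0,0,0,0],[-3.5,-22,0,0,0,0]]' && python3 -m jog '[[-0.8,-5,0,0,0,0],[-1.6,-9.5,0,0,0,0],[-2.0,-12,0,0,0,0],[-2.1,-13.3,0,0,0,0],[-2.1,-13.3,0,0,0,0]]'
python3 - <<'E'
from h import *
np.set_printoptions(precision=4,suppress=True)
cam('wrist');cam('wrist');s=state();c=cam('wrist');print(s['eef_pos'],s['ee_rot'],s['ft_force'],s['width'])
print(tool(np.array([.5535,.1405,s['eef_pos'][2]])-s['eef_pos']))
p=s['eef_pos'].copy();p[2]+=.0184;print(proj(c,p))
k=cam('scene');save(k,'s2.png',crop=(230,100,360,230),k=4)
save(c,'w8.png')
E
```

```text
clock: 12.3
eef_pos: [0.6405, -0.207, 0.2781]
ee_rot: [0.999, 0.044, 0.001, 0.0]
ft_force: [0.1, -0.8, -5.4]
width: 0.0218
clock: 12.92
eef_pos: [0.5835, 0.0119, 0.2737]
ee_rot: [0.999, 0.045, -0.002, -0.001]
ft_force: [0.5, 0.2, -4.4]
width: 0.0221
clock: 13.55
eef_pos: [0.5522, 0.1403, 0.2753]
ee_rot: [0.999, 0.045, -0.001, 0.0]
ft_force: [-0.3, 0.2, -4.9]
width: 0.0222
[0.5529 0.1392 0.2759] [ 0.999   0.0442 -0.0006  0.0002] [ 1.0475 -0.0271 -5.412 ] 0.02183811688706339
[ 0.07 -0.13 -0.  ]
[259.4379 268.0334]
```

View pics/w8.png

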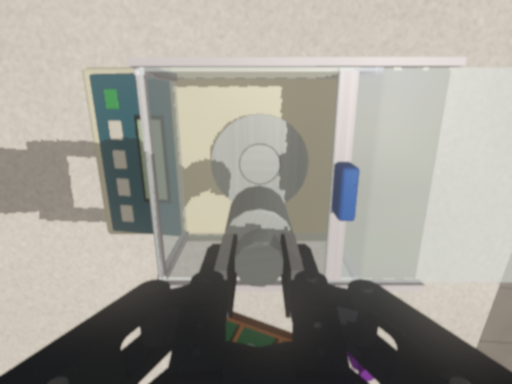

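Ring centre at (259.5,163), with the weight between it and the camera and the path clear. I'll descend to about 14 mm above the pan.

```bash
python3 - <<'E'
from h import *
c=cam('wrist');print(atz(c,(259.5,163),.08),atz(c,(260,265),state()['eef_pos'][2]+.0184))
E
python3 -m jog '[[0.07,-0.13,2,0,0,0],[0.07,-0.13,5.5,0,0,0],[0.07,-0.13,9,0,0,0],[0.07,-0.13,12,0,0,0],[0.07,-0.13,13,0,0,0]]' && python3 -m jog '[[0,0,0,0,0,0],[0,0,0.4,0,0,0],[0,0,0.7,0,0,0],[0,0,0.9,0,0,0],[0,0,0.9,0,0,0]]'
```

```text
[0.5535872  0.14367687 0.08      ] [0.55330387 0.1405699  0.29489124]
clock: 14.42
eef_pos: [0.5514, 0.1408, 0.1429]
ee_rot: [0.999, 0.044, -0.003, 0.0]
ft_force: [-0.7, 0.4, -5.1]
width: 0.0221
clock: 15.05
eef_pos: [0.5535, 0.1412, 0.1377]
ee_rot: [0.999, 0.045, 0.0, 0.0]
ft_force: [0.4, 0.1, -5.0]
width: 0.0221
```

```bash
python3 -m jog '[[0,-0.05,0.15,0,0,0],[0,-0.05,0.3,0,0,0],[0,-0.05,0.4,0,0,0],[0,-0.05,0.5,0,0,0],[0,-0.05,0.5,0,0,0]]' && python3 -m jog '[[0,0,0.1,0,0,0],[0,0,0.1,0,0,0]]'; python3 -m jog '[[0,0,0.1,0,0,0],[0,0,0.1,0,0,0]]'
```

```text
clock: 15.68
eef_pos: [0.5535, 0.1417, 0.1325]
ee_rot: [0.999, 0.044, -0.0, -0.0]
ft_force: [-0.5, 0.0, -4.7]
width: 0.0217
clock: 15.92
eef_pos: [0.5535, 0.1417, 0.1316]
ee_rot: [0.999, 0.044, 0.0, -0.0]
ft_force: [-0.3, 0.5, -4.6]
width: 0.0221
clock: 16.18
eef_pos: [0.5536, 0.1417, 0.1308]
ee_rot: [0.999, 0.044, 0.0, 0.0]
ft_force: [-0.5, -0.0, -2.8]
width: 0.0221
```

```bash
python3 -m jog '[[0,0,0.07,0,0,0],[0,0,0.1,0,0,0],[0,0,0.1,0,0,0]]'; python3 -m jog '[[0,0,0.05,0,0,0],[0,0,0.07,0,0,0],[0,0,0.07,0,0,0]]'
```

```text
clock: 16.55
eef_pos: [0.5536, 0.1417, 0.1299]
ee_rot: [0.999, 0.045, 0.0, 0.0]
ft_force: [-0.9, -0.5, -2.2]
width: 0.0224
clock: 16.92
eef_pos: [0.5536, 0.1417, 0.1291]
ee_rot: [0.999, 0.044, 0.0, -0.0]
ft_force: [-1.9, -0.1, -1.6]
width: 0.0225
```

```bash
python3 -m jog '[[0,0,0.04,0,0,0],[0,0,0.08,0,0,0],[0,0,0.08,0,0,0]]' - 20; python3 -m jog '[[0,0,0,0,0,0],[0,0,0,0,0,0],[0,0,0,0,0,0],[0,0,0,0,0,0]]' 0.5;python3 -m jog '[[0,0,0,0,0,0],[0,0,0,0,0,0],[0,0,0,0,0,0]]'
python3 - <<'E'
from h import *
c=cam('wrist');save(c,'w9.png',crop=(130,80,390,340),k=2.3)
E
```

```text
clock: 17.3
eef_pos: [0.5536, 0.1417, 0.1283]
ee_rot: [0.999, 0.045, 0.0, -0.0]
ft_force: [-0.9, -0.9, -0.0]
width: 0.0215
clock: 17.8
eef_pos: [0.5536, 0.1417, 0.1282]
ee_rot: [0.999, 0.044, 0.0, -0.0]
ft_force: [0.3, 0.3, 0.7]
width: 0.0423
clock: 18.18
eef_pos: [0.5535, 0.1417, 0.1281]
ee_rot: [0.999, 0.044, -0.0, -0.0]
ft_force: [0.0, -0.5, -0.1]
width: 0.043
```

View pics/w9.png

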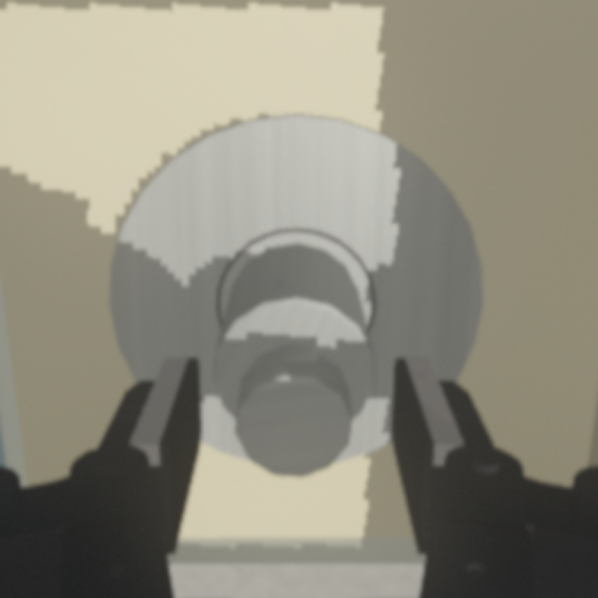

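The weight stands upright and released, centred in the engraved ring. Now I'll rise clear and go back to the handle.

```bash
python3 -m jog '[[0,0,-1.5,0,0,0],[0,0,-5,0,0,0],[0,0,-9,0,0,0],[0,0,-11.5,0,0,0],[0,0,-11.5,0,0,0]]' && python3 -m jog '[[4,-0.1,0,0,0,0],[6.8,-0.2,0,0,0,0],[6.8,-0.2,0,0,0,0],[6.8,-0.2,0,0,0,0]]' 1
python3 - <<'E'
from h import *
np.set_printoptions(precision=4,suppress=True)
c=cam('wrist');s=state();print(s['eef_pos'],s['width'])
r=spotter.landmark_of('top_handle','wrist');print(r)
if r: h=atz(c,r[0]['uv'],.183);print(h,tool(h-s['eef_pos']))
E
```

```text
clock: 18.85
eef_pos: [0.5551, 0.1418, 0.2467]
ee_rot: [0.999, 0.045, 0.003, -0.0]
ft_force: [0.9, -0.6, 0.5]
width: 0.0427
clock: 19.35
eef_pos: [0.62, 0.1497, 0.2419]
ee_rot: [0.999, 0.045, -0.001, 0.0]
ft_force: [0.0, 0.1, -0.3]
width: 0.0853
[0.62   0.1497 0.2423] 0.08538419411559381
[{'uv': [259.2, 211.0], 'confidence': 0.79}]
[0.6201 0.1487 0.183 ] [0.   0.11 5.93]
```

```bash
python3 -m jog '[[0,0.1,3,0,0,0],[0,0.1,5.5,0,0,0],[0,0.1,6.7,0,0,0],[0,0.1,6.7,0,0,0]]' && python3 -m jog '[[0,0,0,0,0,0],[0,0,0,0,0,0],[0,0,0,0,0,0],[0,0,0,0,0,0],[0,0,0,0,0,0]]' 0 25 && python3 -m jog '[[-2.5,0,0,0,0,0],[-6,0,0,0,0,0],[-9.5,0,0,0,0,0],[-12.5,0,0,0,0,0],[-14.5,0,0,0,0,0]]' && python3 -m jog '[[-0.5,0,0,0,0,0],[-1,0,0,0,0,0],[-1.2,0,0,0,0,0],[-1.2,0,0,0,0,0]]'
```

```text
clock: 19.95
eef_pos: [0.6204, 0.1487, 0.1755]
ee_rot: [0.999, 0.045, -0.001, 0.0]
ft_force: [0.3, -0.3, 0.3]
width: 0.0852
clock: 20.58
eef_pos: [0.621, 0.1487, 0.1766]
ee_rot: [0.999, 0.045, -0.0, 0.0]
ft_force: [-2.5, -0.0, 3.0]
width: 0.0133
clock: 21.2
eef_pos: [0.4763, 0.1357, 0.1766]
ee_rot: [0.999, 0.044, 0.001, 0.0]
ft_force: [1.8, -0.2, 2.0]
width: 0.0137
clock: 21.7
eef_pos: [0.4666, 0.1349, 0.1766]
ee_rot: [0.999, 0.044, 0.002, -0.0]
ft_force: [7.4, 0.7, -1.3]
width: 0.0132
```

The handle sits at the shut stop (7.4 N resistance, travel about 155 mm). I'll release it and retreat.

```bash
python3 -m jog '[[0,0,0,0,0,0],[0,0,0,0,0,0],[0,0,0,0,0,0],[0,0,-1,0,0,0],[0,0,-4,0,0,0]]' 1 && python3 -m jog '[[0,0,-5,0,0,0],[3,-2,-10,0,0,0],[6,-4,-14,0,0,0],[6,-4,-14,0,0,0],[6,-4,-14,0,0,0]]'
python3 - <<'E'
from h import *
np.set_printoptions(precision=4,suppress=True)
c=cam('wrist');cam('wrist');s=state();c=cam('wrist');print(s['eef_pos'],s['ft_force'])
for t,z in(('top_handle',.183),('weight_500',.077)):
    for r in spotter.landmark_of(t,'wrist')[:3]:print(t,r,atz(c,r['uv'],z))
save(c,'w10.png',k=1.5)
E
```

```text
clock: 22.32
eef_pos: [0.4637, 0.1348, 0.2156]
ee_rot: [0.999, 0.044, -0.002, -0.0]
ft_force: [0.3, 1.3, 0.5]
width: 0.0853
clock: 22.95
eef_pos: [0.5204, 0.1799, 0.3556]
ee_rot: [0.999, 0.045, -0.001, 0.0]
ft_force: [-0.4, -0.2, -0.0]
width: 0.0855
[0.5199 0.1796 0.3546] [0.5269 0.5698 0.3508]
top_handle {'uv': [207.4, 207.1], 'confidence': 0.86} [0.467  0.1356 0.183 ]
weight_500 {'uv': [262.4, 337.1], 'confidence': 0.71} [ 0.5529 -0.1285  0.077 ]
weight_500 {'uv': [356.3, 328.1], 'confidence': 0.71} [ 0.7066 -0.0962  0.077 ]
weight_500 {'uv': [234.0, 324.2], 'confidence': 0.65} [ 0.5036 -0.1067  0.077 ]
```

View pics/w10.png

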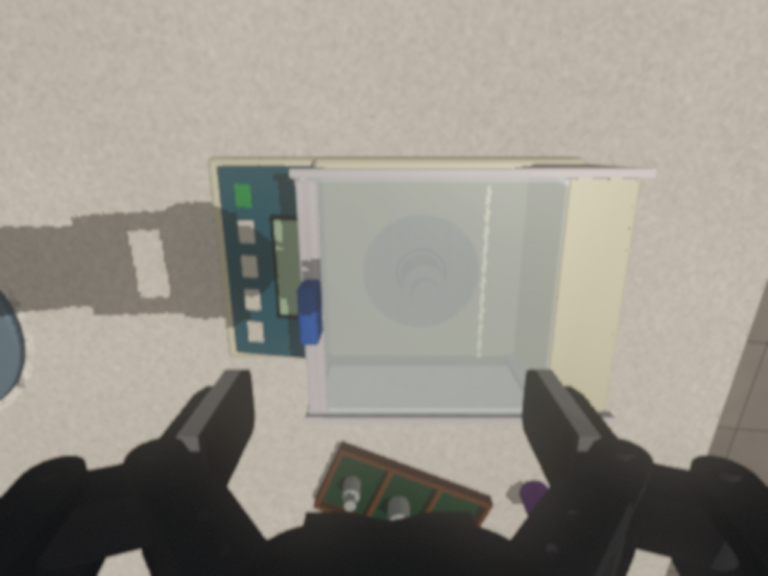

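The glass is shut flush with the front, handle at (310,312), and the weight shows under the glass at (424,280). The small weights still stand in the tray. Handing in.

```bash
python3 -c "
from station import workorder;print(workorder.job_done())"
```

```text
the job is handed in; nothing more can be done
None
```

The 500 g check weight is standing in the middle of the weighing pan, released, and the glass top is shut again. I handed the job in at about 23 s on the robot's clock, well inside the 61 s limit; no verdict is reported.

- **Glass top:** I gripped the handle and slid it back the full 155 mm. Afterwards I pulled it shut to the stop, where it resisted with about 7 N. My last picture puts the handle at x = 0.467 m; I calculate 0.467 m for fully shut.
- **Weight on the pan:** I lowered it about 1 mm at a time until the wrist force fell from -5 N to 0 N, then let go. The close-up showed it upright and about centred in the engraved ring. The TCP height suggests about 3 mm of pan travel, but I had no direct reading of the pan joint.
- **Bystanders:** The last picture shows the 100 g and 200 g weights still upright in the tray. I did not look at the tube rack or specimen cup again at the end, but the arm never worked near them.

Two readings did not fully agree:
- **Knob width:** the gripper read 22 mm on the 24 mm knob, but the hold was firm.
- **Final weight check:** under the closed glass the detector did not report the weight on the pan. I confirmed it by eye from its faint outline only.

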